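# Prise open the check-weight case and load the balance

## Task

The balance is due its daily check. With the ink knife, lever the lid of the wooden check-weight case up out of its catch at the notch in the front and swing the lid right back past upright, then lay the knife flat on the bench again. Lift the largest brass weight out by its knob and stand it gently in the middle of the balance pan, without disturbing the other weights or the jars, bottles, beaker and dish.

Things in the scene. Friction and masses are not known exactly. Their poses are not given: they have to be found in the camera images.
- weight_case: Beech check-weight case, fixed to the bench: base 110 mm deep (x) by 150 wide (y) by 70 high, walls 6 mm, 92 mm high with the lid shut. Origin: centre of its underside; its front faces its -x, roughly world -y (robot's right). Inside, foam block (top 56 mm above bench) with weights in round pockets in a row at x = +2 mm: largest at y = +46, middle +2, smallest -44 mm
- case_notch (a point): Middle of the mouth of the prying notch in the top edge of the case's front wall, 67.5 mm above the bench; axes as the case, the blade goes in along +x. Notch 40 mm wide (y), 5 mm high (floor at 65 mm, roof = underside of the shut lid, 70.5 mm), right through the 6 mm wall; behind it an empty trench 20 mm wide (x) and over 50 mm deep. Brass wear plate below it
- lid_hinge (a point): Point on the lid's hinge axis, middle of the case's upper back edge, 70.5 mm above the bench; turns with the lid; shut, its axes are those of the case; the axis is y. The lid spans 110 mm from here to its front edge (towards -x), 150 mm in y, 22 mm thick, 0.14 kg. Its underside is a flat solid rail, level with this point, over the front 26 mm, hollow 16 mm deep behind that
- lid (a joint): Angle of the lid: 0 shut, grows as its front edge rises, stop at 2.1 rad (leaning back). Two sprung catches hold it shut; they let go when the front edge has risen about 4 mm (0.04 rad) and take about 12 N there. Its hinge is stiff (0.11 N m friction): the lid stays at any angle where it is left
- knife_handle (a point): Centre of the handle of the ink knife (half-way up), which lies on the bench: dark wooden handle 80 mm long, 22 wide, 20 thick, then a stiff steel blade 2 mm thick, 24 wide, 80 long, round tip. x points along the blade to the tip, z up from its upper flat. About 0.11 kg; balances about 20 mm from here towards the tip
- knife_tip (a point): Tip of the blade, 128 mm along x from the handle's centre, in the middle of the blade's thickness and level with the handle's axis (10 mm above the bench as it lies)
- weight_knob (a point): Centre of the grip knob of the largest brass weight (500 g, 38 mm diameter, 62 mm high); it lies 56 mm above the weight's underside. The knob is 22 mm across and 10 mm high with its top 6 mm above this point, on a narrower neck; in its pocket the knob stands 14 mm proud of the case's rim (this point 78 mm above the bench). z is the weight's axis, up
- weight_200: Middle brass weight (30 mm diameter, 46 mm high), stays in the case; origin at the centre of its underside
- weight_100: Smallest brass weight (24 mm diameter, 38 mm high), stays in the case; origin at the centre of its underside
- pan_centre (a point): Centre of the upper face of the balance's square steel pan (108 x 118 mm), about 67 mm above the bench. The weight is to stand here
- jar_05: Sample jar with yellow screw lid, 70 mm diameter, 76 mm high, beside the case; bystander, origin at the centre of its underside
- jar_03: Sample jar with yellow screw lid, 63 mm diameter, 72 mm high; bystander, origin as above. It stands half under the front edge of a fixed shelf riser behind the work (its board 141 to 173 mm above the bench), on which a wooden tray stands
- jar_02: Sample jar with yellow screw lid, 70 mm diameter, 76 mm high; bystander, origin as above
- beaker: Glass beaker with yellow ink, 67 mm diameter, 87 mm high; bystander, origin as above
- dish: White weighing dish, 71 mm diameter, 18 mm high; bystander, origin as above
- bottle_white: White plastic bottle, 66 mm diameter, 170 mm high; bystander, origin as above
- bottle_white_2: White plastic bottle, 60 mm diameter, 140 mm high; bystander, origin as above
- amber_3: Small brown bottle, 42 mm diameter, 85 mm high; bystander, origin as above
- weight_500: The largest weight as a body; origin at the centre of its underside (22 mm above the bench in its pocket)
- ink_knife: The ink knife as a body; origin under the handle's centre, axes as knife_handle
- balance_pan: The balance's pan as a body; origin at the centre of its underside
- jar_01: Sample jar with yellow screw lid, 67 mm diameter, 66 mm high; bystander, origin as above
- balance: The bench balance, fixed: stained box 149 mm (x) by 210 mm (y), top 53 mm above the bench, with the steel pan on a boss above it, a display and a red tare key on top beside the pan; origin at the centre of its underside

How it is judged:
On the way, in this order (a step that is already met when the one before it is completed fails the run):
1. the knife's blade has levered the lid up out of its catch (value of joint lid between 0.05 and 0.8 rad and contact force between ink_knife and lid above 0.2 N and contact force between the fingers and lid below 0.2 N), for 0.1 s.
2. the lid is swung back past upright (value of joint lid above 1.6 rad), for 0.2 s.
At the end, for the whole second after the job is handed in: Lid open more than 1.6 rad; largest weight upright (within 0.1 rad), at rest on the pan, its axis within 30 mm of the pan's centre; knife flat and at rest on the bench (handle centre below 20 mm, tip below 25 mm); both smaller weights still in their pockets (value of joint lid above 1.6 rad and horizontal distance between weight_knob and pan_centre below 0.03 m and z of weight_knob in the frame of pan_centre between 0.05 and 0.062 m and angle between weight_knob's own z axis and vertical below 0.1 rad and linear speed of each of weight_500, ink_knife below 0.02 m/s and height (world z) of knife_handle below 0.02 m and height (world z) of knife_tip below 0.025 m and horizontal distance between weight_200 and weight_case below 0.016 m and horizontal distance between weight_100 and weight_case below 0.05 m and height (world z) of weight_200 below 0.036 m and height (world z) of weight_100 below 0.042 m); the robot touches nothing.
It fails at once if a jar, bottle, the beaker or the dish is pushed more than 20 mm or tipped (distance of any of jar_05, jar_03, jar_02, beaker, dish, bottle_white, bottle_white_2, amber_3, jar_01 from where it was at the start of the episode above 0.02 m or angle between any of jar_05, jar_03, jar_02, beaker, dish, bottle_white, bottle_white_2, amber_3, jar_01's own z axis and vertical above 0.35 rad).
It fails at once if the weight is dropped or pressed hard on to the pan (over 50 N) (contact force between weight_500 and balance_pan above 50 N).
It fails at once if a smaller weight is lifted out of its pocket (height (world z) of weight_200 above 0.045 m or height (world z) of weight_100 above 0.05 m).
It also fails if it takes over 67 s, if anything falls off the work surface, if the arm or the gripper's body presses on something with over 40 N, if the wrist force passes 120 N, or if a joint passes its speed limit or range.

## Robot

A 6-joint arm with a two-finger parallel gripper is mounted at the origin on a cart in front of the work surface, level with it; the furniture and walls round the work are solid. World frame = base frame: x ahead of the robot, y to its left, z up, the work surface at z = 0. Lengths are in m, angles in rad, forces in N, time in s.
With the tool pointing down it reaches from about 0.4 to 0.825 m from the base axis. Payload 7 kg.
Tool frame: the origin (TCP) lies at the very end of the fingers, on their centre line; the grasp point (between the pads) lies 19 mm behind it; x points along the fingers, y is the direction in which the jaws open and shut, and the axes are right-handed (so a half turn about x gives the same grasp; the last joint's range is limited). The gripper opens to 88 mm and grips with 3 to 60 N. Pads are 19 mm wide; open, the fingers measure 130 mm over their backs; the gripper's body (78 mm by 193 mm) begins 47 mm behind the grasp point.
Start: joints at [1.456, 0.359, 0.012, 0, -1.224, -0.288], TCP at [0.265, 0.621, 0.227] pointing down, gripper open.
Joint ranges: [-3.07, 3.07], [-1.43, 2.12], [-1.02, 1.25], [-3.03, 1.67], [-3.05, -0], [-3.03, 3.03]. Speed limits (rad/s): [2.39, 2.39, 3.01, 3.14, 3.14, 3.14].

## Interface

Orientations are given as [roll, pitch, yaw] about the fixed x, y, z axes, in that order (R = Rz(yaw) Ry(pitch) Rx(roll)).
In Python, from station import arm gives the robot as it stands.
- The arm moves only by the shell command python3 -m inch 'ROWS' [OPENING] [FORCE]. ROWS is text: rows parted by semicolons, each of 6 numbers parted by spaces: the shift along the world's x, y, z in units of 30 mm (1.0 is 30 mm), then the turn, a rotation vector about the world's x, y, z in units of 5 degrees (1.0 is 5 degrees). In form: dx dy dz wx wy wz; .... A call has 1 to 12 rows; each row shifts and turns the commanded pose from where the row before left it; what a row does not reach is not made up. A row lasts 1/8 s, in which the tool goes at most 62.5 mm and 10.7 degrees, less where a joint would pass 70% of its speed; a pose out of reach is approached as far as the arm can. A call is refused whole if a number of a shift passes 1 or a number of a turn 1, either way. A call with a gripper value outside its range is refused whole. OPENING is the opening, from 0 (shut) to 1 (fully open), set as the call begins (- or left out, the last holds). The fingers move at their own pace and stop on an object; FORCE is the grip in N (left out, the last holds). Time passes only in rows, so rows that do not move let the fingers close. It gives the time, the measured TCP pose, the force and the opening at its end, in the units of the state.
- arm.get_state(): the state, without advancing time (a new reading comes with each control period).
- arm.grab_frame(name): name is "scene" or "top" or "wrist"; returns a dict with "frame" (400x640x3 uint8, red, green, blue), "range_z" (400x640 float32, m along the optical axis (not along the pixel's ray), 0 where there is no reading), "mtx" (3x3 intrinsics, pixels), "pose" (4x4, takes a point from camera to world coordinates). Camera axes: x right, y up, looking along -z (the intrinsics and any distortion apply to the point x, -y, -z); pixel columns grow to the right and rows downward; lengths in m; the calibration is good to about 2 mm. A picture is of the moment at which its call begins.
- arm.job_done(): hands the job in, once; it reports no verdict.
Trained networks look in a picture, given as the dict that the camera call returned (one of the last four; its "shot" number tells which), for a name from the list of things; names that differ only in an ending like _2 or _b are one class to them, and where a whole thing is asked for, a point or a joint stands for the part that bears it (a point fixed in the world has none). Each returns a list of dicts, best first, with "confidence" (0 to 1); they miss things now and then, are a little off and sometimes report something else, mostly with a low value. They report only what shows in the picture. A call takes as long as a camera call.
- arm.search_frame(picture, target): "extent" ([centre column, centre row, width, height] as shares, 0 to 1, of the picture: columns of its width, rows of its height, round what is visible of it).
- arm.masks_of(picture, target): "mask" (400x640 bool, what is visible of it) and "extent" ([centre column, centre row, width, height] as shares, 0 to 1, of the picture: columns of its width, rows of its height, round what is visible of it).
- arm.place_of(picture, target): "position" ([column, row] as shares, 0 to 1, of the picture: columns of its width, rows of its height: a listed point, or the origin of a listed thing).
The state is a dict: "t": time; "q": joint angles; "qd": joint speeds; "joint_efforts": joint torques, N m; "eef_pos": TCP position; "ee_rot": TCP orientation; "force": force on the tool from outside, world axes, zero at the start; "moment": the same for the moment, N m; "width": finger opening in m.
Only numpy, scipy, OpenCV 4.12 (cv2) and the standard library are available. Lean on these libraries where they do the work, as an engineer would, in place of code of your own. Each camera call takes 0.05 s, during which the arm holds its last target. There are 200 camera calls.

## Working session

There is one attempt and no reset: what is moved stays moved. The work goes in short steps, Python scripts to look and compute and a shell command to move; the robot and the scene stay as the last step left them, time stands still between calls to the robot, and variables do not carry over. Pictures are saved under pics/ and viewed, about 8 in all and at most 12, crops included, and the job is handed in when it is done.

```bash
mkdir -p pics; ls; cat > h.py <<'E'
import numpy as np, cv2
from station import arm
from scipy.spatial.transform import Rotation as R
def pt(f,u,v,z=None):
    K=f["mtx"];P=f["pose"]
    d=np.array([(u-K[0,2])/K[0,0],-(v-K[1,2])/K[1,1],-1.0])
    if z is None:
        r=f["range_z"][int(v),int(u)]; return P[:3,:3]@(d*r)+P[:3,3]
    w=P[:3,:3]@d; return P[:3,3]+w*(z-P[2,3])/w[2]
def cloud(f):
    K=f["mtx"];P=f["pose"];v,u=np.mgrid[:400,:640];r=f["range_z"]
    d=np.stack([(u-K[0,2])/K[0,0]*r,-(v-K[1,2])/K[1,1]*r,-r],-1)
    return d@P[:3,:3].T+P[:3,3]
def save(f,n,crop=None,s=1):
    im=f["frame"][...,::-1]
    if crop: a,b,c,d=crop; im=im[b:d,a:c]
    cv2.imwrite("pics/"+n,cv2.resize(im,None,fx=s,fy=s,interpolation=cv2.INTER_CUBIC))
def place(f,n,z=None):
    o=arm.place_of(f,n)
    return [(round(x["confidence"],2),np.round(np.array(x["position"])*[640,400],1),np.round(pt(f,x["position"][0]*640,x["position"][1]*400,z),3)) for x in o[:2]]
E
python3 - <<'E'
from h import *
s=arm.get_state();print({k:np.round(v,3) for k,v in s.items()})
H=dict(case_notch=.0675,lid_hinge=.0705,knife_handle=.01,knife_tip=.01,pan_centre=.067,weight_case=0,balance=0,jar_05=0,jar_03=0,jar_02=0,beaker=0,dish=0,bottle_white=0,amber_3=0,jar_01=0)
for c in("top","scene"):
    f=arm.grab_frame(c);save(f,c+"0.png");print(c,np.round(f["pose"],3).tolist(),np.round(f["mtx"],1).tolist(),"dist" in f)
    for n,z in H.items():print(n,place(f,n,z))
E
```

```text
pics
{'t': np.float64(0.0), 'q': array([ 1.456,  0.359,  0.011, -0.   , -1.224, -0.288]), 'qd': array([ 0.   , -0.001,  0.   ,  0.001, -0.   , -0.   ]), 'joint_efforts': array([ 1.0000e-03, -5.8272e+01,  2.9306e+01,  6.9970e+00,  7.0000e-03,
       -0.0000e+00]), 'eef_pos': array([0.264, 0.62 , 0.226]), 'ee_rot': array([ 1.654,  1.569, -1.89 ]), 'force': array([-0.649,  0.898, -1.011]), 'moment': array([0.008, 0.026, 0.016]), 'width': np.float64(0.088)}
top [[0.01, 0.99, -0.138, 0.361], [-1.0, 0.01, 0.001, -0.001], [0.002, 0.137, 0.991, 1.187], [0.0, 0.0, 0.0, 1.0]] [[400.2, 0.0, 317.4], [0.0, 400.2, 193.6], [0.0, 0.0, 1.0]] False
case_notch [(0.86, array([304.1, 199.2]), array([0.5  , 0.035, 0.068])), (0.75, array([417.9, 234.9]), array([ 0.403, -0.283,  0.068]))]
lid_hinge [(0.73, array([265.5, 207.2]), array([0.476, 0.143, 0.07 ])), (0.5, array([332.5, 203.6]), array([ 0.488, -0.044,  0.07 ]))]
knife_handle [(0.73, array([367.6, 226. ]), array([ 0.43, -0.15,  0.01])), (0.69, array([281. , 162.9]), array([0.616, 0.108, 0.01 ]))]
knife_tip [(0.95, array([334. , 202.7]), array([ 0.49
[... 2363 characters left out ...]
, array([0.61 , 0.098, 0.   ])), (0.74, array([334.2, 187.8]), array([0.663, 0.051, 0.   ]))]
jar_02 [(0.76, array([316. , 191.2]), array([0.61 , 0.098, 0.   ])), (0.74, array([334.2, 187.8]), array([0.663, 0.051, 0.   ]))]
beaker [(0.81, array([386.3, 275.3]), array([ 0.406, -0.296,  0.   ]))]
dish [(0.79, array([414.5, 300.5]), array([ 0.369, -0.407,  0.   ]))]
bottle_white [(0.6, array([236.4, 168.1]), array([0.552, 0.433, 0.   ])), (0.58, array([222.9, 183. ]), array([0.457, 0.416, 0.   ]))]
amber_3 [(0.48, array([207. , 198.4]), array([0.362, 0.406, 0.   ]))]
jar_01 [(0.76, array([316. , 191.2]), array([0.61 , 0.098, 0.   ])), (0.74, array([334.2, 187.8]), array([0.663, 0.051, 0.   ]))]
```

View pics/top0.png

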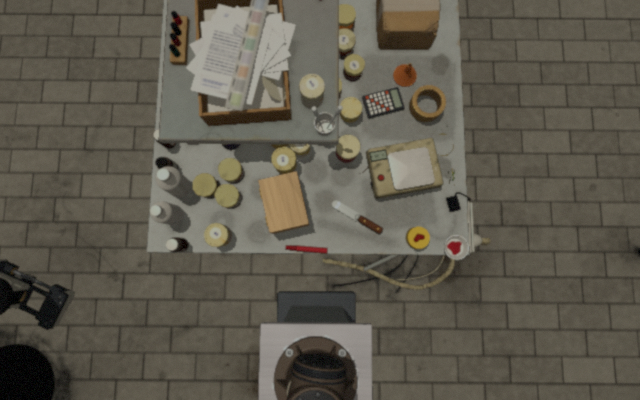

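View pics/scene0.png

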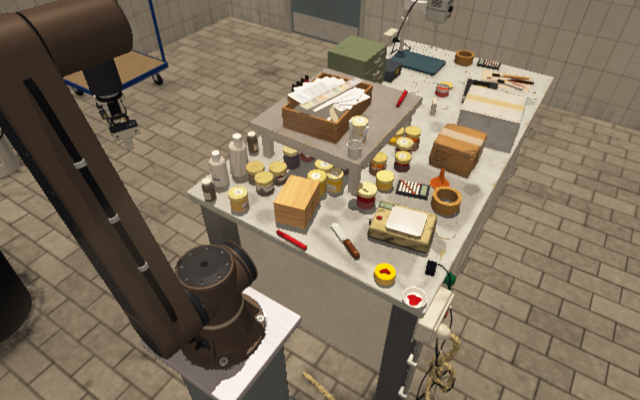

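The top view shows the case at about (285,203), with its front towards image right. The knife's tip is at (334,203) and its handle at (368,226), and the balance pan is at (411,166). The scene view agrees. I'll move over the knife and case for a close wrist view.

```bash
python3 -m inch '.2 -1 .3 0 0 -.8;.2 -1 .3 0 0 -.8;.2 -1 .3 0 0 -.8;.2 -1 .3 0 0 -.8;.2 -1 .3 0 0 -.8;.2 -1 .3 0 0 -.8;.2 -1 0 0 0 -.8;.2 -1 0 0 0 -.8;.2 -1 0 0 0 -.8;.2 -1 0 0 0 -.8;.2 -1 0 0 0 -.8;.2 -1 0 0 0 -.8' && python3 -m inch '.2 -1 0 0 0 -.8;.2 -1 0 0 0 -.8;.2 -1 0 0 0 -.8;.2 -1 0 0 0 -.8;.2 -1 0 0 0 -.8;.2 -1 0 0 0 -.8;.2 -1 .3 0 0 -.8;.2 -1 .3 0 0 -.8;.2 -1 .3 0 0 -.8;.2 -1 .3 0 0 -.8;0 0 0 0 0 -.8;0 0 0 0 0 -.8'
python3 - <<'E'
from h import *
s=arm.get_state();Rt=R.from_euler('xyz',s["ee_rot"]).as_matrix();print(s["eef_pos"],Rt.round(3))
f=arm.grab_frame("wrist");save(f,"w1.png");print(f["pose"].round(3).tolist())
for n,z in dict(case_notch=.0675,lid_hinge=.0705,knife_handle=.01,knife_tip=.01,weight_case=0).items():print(n,place(f,n,z))
t=arm.grab_frame("top")
for nm,g in(("wrist",f),("top",t)):
    P=cloud(g)
    m=(abs(P[...,2]-.092)<.006)&(abs(P[...,0]-.495)<.12)&(abs(P[...,1]-.093)<.09)
    q=P[m][:,:2]; 
    if len(q)>50:
        r=cv2.minAreaRect((q*1000).astype(np.float32)); print(nm,"lid",len(q),r,np.median(P[m][:,2]))
    for mk in arm.masks_of(g,"ink_knife")[:1]:
        mm=mk["mask"]&(abs(P[...,2]-.01)<.03); q=P[mm]; r=cv2.minAreaRect((q[:,:2]*1000).astype(np.float32)); print(nm,"knife",mk["confidence"],mm.sum(),r)
E
```

```text
t: 3.1
eef_pos: [0.3368, 0.2592, 0.2806]
ee_rot: [-1.124, 1.571, 0.773]
force: [0.6, 0.0, -0.3]
width: 0.0872
t: 4.6
eef_pos: [0.3961, -0.0402, 0.3166]
ee_rot: [0.322, 1.571, 1.38]
force: [0.2, -0.1, -0.5]
width: 0.0877
[ 0.39614075 -0.04022907  0.31656644] [[ 0.    -0.871  0.491]
 [ 0.     0.491  0.871]
 [-1.     0.     0.   ]]
[[-0.871, -0.473, -0.133, 0.361], [0.491, -0.839, -0.234, -0.103], [-0.001, -0.269, 0.963, 0.475], [0.0, 0.0, 0.0, 1.0]]
case_notch [(0.96, array([274.4, 259.2]), array([0.504, 0.04 , 0.068]))]
lid_hinge [(0.77, array([329.9, 315.2]), array([0.48 , 0.148, 0.07 ]))]
knife_handle [(0.85, array([244. ,  97.4]), array([ 0.438, -0.157,  0.01 ]))]
knife_tip [(0.8, array([250.6, 190.8]), array([ 0.498, -0.046,  0.01 ])), (0.2, array([246.4,  96.2]), array([ 0.434, -0.157,  0.01 ]))]
weight_case [(0.66, array([303.7, 266.4]), array([0.494, 0.097, 0.   ]))]
wrist lid 4853 ((491.81134033203125, 92.39395904541016), (150.3668670654297, 110.5671157836914), 13.508764266967773) 0.09273181018951904
wrist knife 0.79 2262 ((460.151123046875, -119.06432342529297), (170.2493896484375, 28.042648315429688), 59.51316452026367)
top lid 1196 ((518.0828247070312, 99.83894348144531), (94.32823181152344, 110.19576263427734), 14.05148696899414) 0.09328983813170755
```

View pics/w1.png

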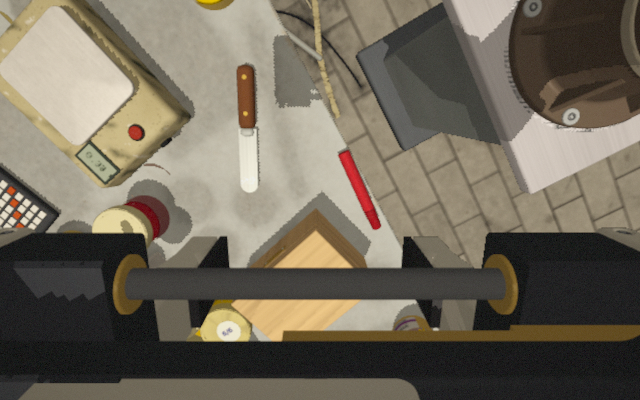

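The wrist view shows the case lid, the knife (handle (245,97), tip (250,190)) and the balance. The lid fit matches its known 150x110 mm, with case yaw at 103.5° and the notch at (0.505,0.039). The jaws are already square to the knife, so I'll descend on the front part of its handle.

```bash
python3 -m inch '.22 -.41 -1 0 0 0;.22 -.41 -1 0 0 0;.22 -.41 -1 0 0 0;.22 -.41 -1 0 0 0;.22 -.41 -1 0 0 0;.22 -.41 -1 0 0 0;.22 -.41 -1 0 0 0;.22 -.41 -1 0 0 0;0 0 -.5 0 0 0;0 0 -.5 0 0 0;0 0 -.5 0 0 0;0 0 0 0 0 0' .5 50 && python3 -m inch '0 0 -.3 0 0 0;0 0 -.3 0 0 0;0 0 -.2 0 0 0;0 0 0 0 0 0'
python3 - <<'E'
from h import *
f=arm.grab_frame("wrist");save(f,"w2.png")
print(place(f,"knife_handle",.01),place(f,"knife_tip",.01))
E
```

```text
t: 6.55
eef_pos: [0.4486, -0.1374, 0.0306]
ee_rot: [2.186, 1.568, -3.033]
force: [-0.1, -0.3, 0.2]
width: 0.0438
t: 7.05
eef_pos: [0.449, -0.1375, 0.0071]
ee_rot: [2.19, 1.57, -3.03]
force: [0.2, 0.3, -0.2]
width: 0.0435
[(0.89, array([320.9, 211.4]), array([ 0.436, -0.156,  0.01 ])), (0.33, array([320.3, 204. ]), array([ 0.435, -0.16 ,  0.01 ]))] []
```

View pics/w2.png

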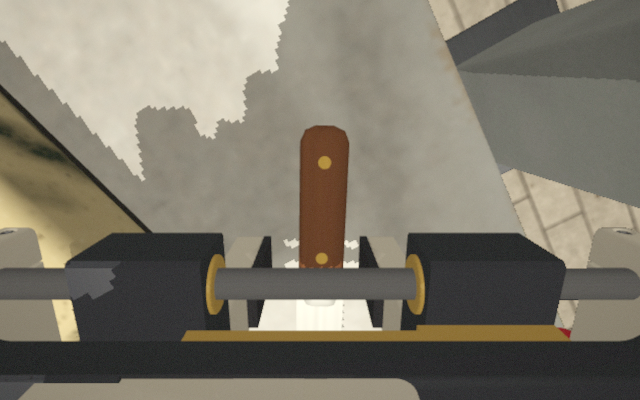

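The handle sits centred between the jaws. I'll lower 3 mm, grip and lift, then check where the shelf riser and balance are for clearance.

```bash
python3 -m inch '0 0 -.1 0 0 0;0 0 0 0 0 0' && python3 -m inch '0 0 0 0 0 0;0 0 0 0 0 0;0 0 0 0 0 0;0 0 0 0 0 0;0 0 .5 0 0 0;0 0 .5 0 0 0;0 0 1 0 0 0;0 0 1 0 0 0;0 0 0 0 0 0' 0 60
python3 - <<'E'
from h import *
for c in("top","scene"):
    f=arm.grab_frame(c);P=cloud(f)
    m=(abs(P[...,2]-.173)<.012)&(P[...,0]>.5)&(P[...,0]<.75)&(P[...,1]>-.2)&(P[...,1]<.5)
    q=P[m]
    for y in np.arange(-.14,.3,.04):
        k=q[abs(q[:,1]-y)<.02]
        if len(k)>5: print(c,round(y,2),np.percentile(k[:,0],[2,10]).round(3),len(k))
    print(place(f,"knife_tip"))
f=arm.grab_frame("wrist");P=cloud(f);
print(arm.place_of(f,"knife_handle")[:1],arm.get_state()["eef_pos"])
E
```

```text
t: 7.45
eef_pos: [0.4493, -0.1374, 0.0045]
ee_rot: [1.854, 1.571, 2.917]
force: [-0.5, 0.4, -0.5]
width: 0.0437
t: 8.57
eef_pos: [0.451, -0.1374, 0.0966]
ee_rot: [-1.009, 1.566, 0.054]
force: [0.1, 0.2, -1.1]
width: 0.0212
top -0.06 [0.64  0.646] 184
top -0.02 [0.64  0.644] 436
top 0.02 [0.64  0.644] 464
top 0.06 [0.64  0.646] 574
top 0.1 [0.64  0.643] 342
top 0.14 [0.639 0.643] 320
top 0.18 [0.64  0.642] 304
top 0.22 [0.639 0.642] 282
top 0.26 [0.639 0.641] 270
[(0.23, array([283.2, 163. ]), array([0.602, 0.096, 0.076]))]
scene -0.06 [0.729 0.733] 12
scene 0.02 [0.635 0.636] 16
scene 0.06 [0.635 0.637] 128
scene 0.1 [0.633 0.637] 162
scene 0.14 [0.634 0.637] 146
scene 0.18 [0.635 0.638] 134
scene 0.22 [0.634 0.637] 129
scene 0.26 [0.633 0.637] 116
[]
[{'position': [0.4972, 0.53], 'confidence': 0.61}] [ 0.44871063 -0.13749279  0.0936127 ]
```

```bash
python3 -m inch '.285 .236 0 0 0 .89;.285 .236 0 0 0 .89;.285 .236 0 0 0 .89;.285 .236 0 0 0 .89;.285 .236 0 0 0 .89;.285 .236 0 0 0 .89;.285 .236 0 0 0 .89;.285 .236 0 0 0 .89;0 0 -.5 0 0 0;0 0 -.5 0 0 0;0 0 0 0 0 0;0 0 0 0 0 0'
cat > st.py <<'E'
from h import *
s=arm.get_state();M=R.from_euler('xyz',s["ee_rot"]).as_matrix()
T=np.array(s["eef_pos"]);k=M[:,2];ax=M[:,0]  # knife dir = tool z, tool x = down
g=T-ax*.0055; tip=g+k*.1055
C=np.array([.4918,.0924]);u=np.array([-.233,.972]);v=np.array([-.972,-.233])
d=tip[:2]-C
print("TCP",T.round(4),"kdir",k.round(3),"down",ax.round(3),"tip",tip.round(4),"tip case x,y",(d@u).round(4),(d@v).round(4),"F",s["force"].round(1),"M",s["moment"].round(2),"w",round(float(s["width"]),4),"t",s["t"])
E
python3 - <<'E'
import st
from h import *
f=arm.grab_frame("scene");save(f,"s3.png",(260,160,400,260),5)
print(place(f,"knife_tip"),place(f,"case_notch",.0675))
f=arm.grab_frame("wrist");print(place(f,"knife_tip",.067),place(f,"case_notch",.0675))
E
```

```text
t: 10.38
eef_pos: [0.5176, -0.0811, 0.0643]
ee_rot: [1.875, 1.57, -2.724]
force: [-0.1, 0.3, -0.8]
width: 0.0212
TCP [ 0.5176 -0.0811  0.0643] kdir [-0.113  0.994 -0.   ] down [-0.001 -0.    -1.   ] tip [0.5057 0.0238 0.0698] tip case x,y -0.0699 0.0025 F [-0.1  0.3 -0.8] M [ 0.1  -0.09  0.03] w 0.0212 t 10.375
[(0.57, array([317.4, 200.8]), array([0.55 , 0.052, 0.022])), (0.41, array([353.4, 213.7]), array([ 0.512, -0.114,  0.078]))] [(0.81, array([310.6, 199.3]), array([0.503, 0.048, 0.068])), (0.49, array([352.1, 216.4]), array([ 0.509, -0.111,  0.068]))]
[] []
```

View pics/s3.png

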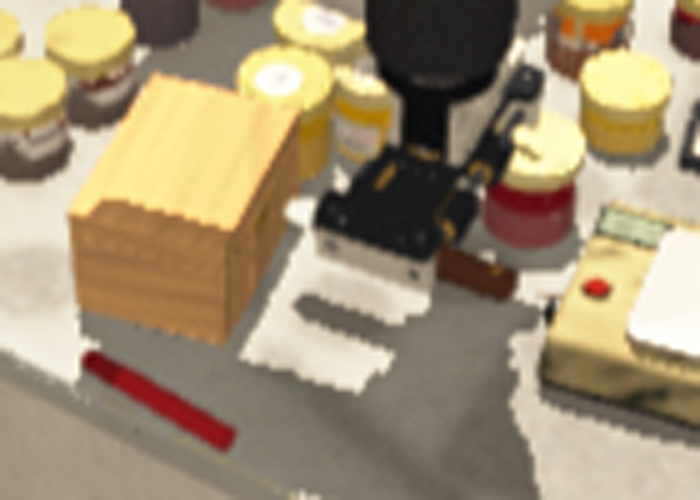

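The scene crop shows the gripper with the knife handle at about (475,275) behind it, the tip in front of the case's right (front) face, and nothing touching. Lowering 2.3 mm and starting the insertion.

```bash
python3 -m inch '0 0 -.08 0 0 0;0 0 0 0 0 0;-.04 .16 0 0 0 0;-.04 .16 0 0 0 0;-.04 .16 0 0 0 0;-.03 .16 0 0 0 0;0 0 0 0 0 0;0 0 0 0 0 0' ; python3 st.py
```

```text
t: 11.68
eef_pos: [0.5133, -0.0615, 0.0622]
ee_rot: [-1.925, 1.571, -0.24]
force: [-1.3, -0.1, -0.5]
width: 0.0214
TCP [ 0.5133 -0.0615  0.0622] kdir [-0.114  0.994 -0.   ] down [ 0. -0. -1.] tip [0.5013 0.0433 0.0677] tip case x,y -0.05 0.0022 F [-1.3 -0.1 -0.5] M [ 0.05 -0.05  0.02] w 0.0214 t 11.675
```

```bash
python3 -m inch '-.04 .17 0 0 0 0;-.04 .17 0 0 0 0;-.04 .17 0 0 0 0;0 0 0 0 0 0;0 0 0 0 0 0' ; python3 st.py
```

```text
t: 12.3
eef_pos: [0.5097, -0.0462, 0.0622]
ee_rot: [-1.665, 1.571, 0.019]
force: [-0.1, 0.6, -1.9]
width: 0.0214
TCP [ 0.5097 -0.0462  0.0622] kdir [-0.114  0.993 -0.   ] down [ 0.  0. -1.] tip [0.4977 0.0586 0.0677] tip case x,y -0.0342 0.0021 F [-0.1  0.6 -1.9] M [ 0.07 -0.08  0.02] w 0.0214 t 12.3
```

```bash
python3 -m inch '-.03 .13 0 0 0 0;0 0 -.05 0 0 0;0 .01 -.12 .5 .06 0;0 .01 -.12 .5 .06 0;0 .02 -.115 .5 .06 0;0 .02 -.115 .5 .06 0;0 0 0 0 0 0' ; python3 st.py; python3 -m inch '-.003 .03 -.115 .5 .06 0;-.003 .03 -.115 .5 .06 0;-.004 .04 -.11 .5 .06 0;-.004 .04 -.11 .5 .06 0;0 0 0 0 0 0;0 0 0 0 0 0' ; python3 st.py
```

```text
t: 13.18
eef_pos: [0.5089, -0.0413, 0.0462]
ee_rot: [0.009, 1.395, 1.691]
force: [0.6, 0.1, -0.9]
width: 0.0215
TCP [ 0.5089 -0.0413  0.0462] kdir [-0.11   0.978  0.175] down [-0.021  0.174 -0.985] tip [0.4974 0.0609 0.0701] tip case x,y -0.0319 0.0018 F [ 0.6  0.1 -0.9] M [-0.6  -0.09  0.03] w 0.0215 t 13.175
t: 13.92
eef_pos: [0.5088, -0.0367, 0.0336]
ee_rot: [0.004, 1.221, 1.689]
force: [0.4, -0.8, 3.4]
width: 0.0214
TCP [ 0.5088 -0.0367  0.0336] kdir [-0.107  0.933  0.342] down [-0.04  0.34 -0.94] tip [0.4977 0.0599 0.0749] tip case x,y -0.033 0.0018 F [ 0.4 -0.8  3.4] M [-1.34  0.01 -0.03] w 0.0214 t 13.925
```

```bash
cat > lid.py <<'E'
from h import *
C=np.array([.4918,.0924]);u=np.array([-.233,.972]);v=np.array([-.972,-.233])
for c in("top","scene"):
    f=arm.grab_frame(c);P=cloud(f).reshape(-1,3);d=P[:,:2]-C;a=d@u;b=d@v
    m=(abs(a)<.05)&(abs(b)<.07)&(P[:,2]>.08)&(P[:,2]<.22)
    A=np.c_[a[m],np.ones(m.sum())];z=P[m,2];k=np.ones(len(z),bool)
    for _ in range(6):
        if k.sum()<20:break
        s=np.linalg.lstsq(A[k],z[k],rcond=None)[0];r=abs(A@s-z);k=r<max(.004,np.median(r))
    print(c,"lid angle",np.arctan(-s[0]).round(3),"n",k.sum())
E
python3 lid.py
```

```text
top lid angle 0.003 n 387
scene lid angle 0.006 n 772
```

```bash
python3 - <<'E'
from h import *
f=arm.grab_frame("wrist");print(arm.place_of(f,"knife_handle")[:1])
g=arm.grab_frame("scene")
a=cv2.resize(f["frame"][80:320,200:460],(520,480));b=cv2.resize(g["frame"][180:260,290:380],(540,480),interpolation=cv2.INTER_CUBIC)
cv2.imwrite("pics/c4.png",cv2.resize(np.hstack([a,b]),(800,362))[...,::-1])
P=cloud(f)
for mk in arm.masks_of(f,"ink_knife")[:1]:
    s=arm.get_state();M=R.from_euler('xyz',s["ee_rot"]).as_matrix()
    q=(P[mk["mask"]&(f["range_z"]>0)]-s["eef_pos"])@M
    q=q[(abs(q[:,1])<.008)&(q[:,2]<-.012)&(q[:,2]>-.08)]; print(len(q)); p=np.polyfit(q[:,2],q[:,0],1); print("slope of handle top in tool (x per z)",p, np.percentile(q[:,0],[5,50,95]))
E
```

```text
[{'position': [0.493, 0.5302], 'confidence': 0.75}]
4330
slope of handle top in tool (x per z) [-0.02634103 -0.01722585] [-0.0174861  -0.01603561 -0.013826  ]
```

View pics/c4.png

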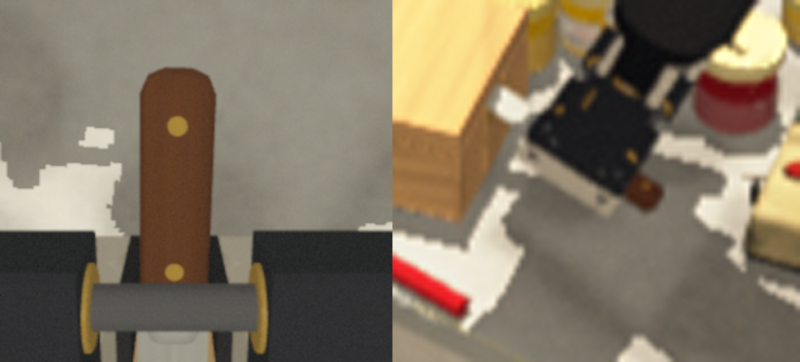

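```bash
python3 -m inch '0 .02 -.02 .25 .03 0;0 .02 -.02 .25 .03 0;0 0 0 0 0 0' ; python3 st.py; python3 lid.py; python3 - <<'E'
from h import *
f=arm.grab_frame("wrist");P=cloud(f);s=arm.get_state();M=R.from_euler('xyz',s["ee_rot"]).as_matrix()
mk=arm.masks_of(f,"ink_knife")[0];q0=P[mk["mask"]&(f["range_z"]>0)];q=(q0-s["eef_pos"])@M
k=(abs(q[:,1])<.008)&(q[:,2]<-.012)&(q[:,2]>-.08);p=np.polyfit(q[k,2],q[k,0],1);print(p,"tail z tool",np.percentile(q[:,2],[.5,2]),"tail world z top",np.percentile(q0[q[:,2]<-.05][:,2],[5,50]))
E
```

```text
t: 14.6
eef_pos: [0.5088, -0.0355, 0.0318]
ee_rot: [0.005, 1.174, 1.688]
force: [2.3, -2.7, 5.9]
width: 0.0212
TCP [ 0.5088 -0.0355  0.0318] kdir [-0.103  0.917  0.386] down [-0.045  0.384 -0.922] tip [0.4982 0.0591 0.0776] tip case x,y -0.0339 0.0015 F [ 2.3 -2.7  5.9] M [-1.93 -0.43 -0.37] w 0.0212 t 14.6
top lid angle 0.009 n 866
scene lid angle 0.006 n 762
[ 0.00585228 -0.01626927] tail z tool [-0.06373747 -0.06252891] tail world z top [0.01872756 0.02536855]
```

```bash
python3 -m inch '0 0 .1 0 0 0;0 0 .1 0 0 0;0 0 0 0 0 0' ; python3 st.py; cat > kn.py <<'E'
from h import *
f=arm.grab_frame("wrist");P=cloud(f);s=arm.get_state();M=R.from_euler('xyz',s["ee_rot"]).as_matrix()
mk=arm.masks_of(f,"ink_knife")[0];q0=P[mk["mask"]&(f["range_z"]>0)];q=(q0-s["eef_pos"])@M
k=(abs(q[:,1])<.008)&(q[:,2]<-.015)&(q[:,2]>-.057);p=np.polyfit(q[k,2],q[k,0],1);print("slope",p.round(4),"tail z tool",np.percentile(q[:,2],[.5,2]).round(4),"tail world z top",np.percentile(q0[q[:,2]<-.05][:,2],[5,50]).round(4))
E
python3 kn.py; python3 lid.py
```

```text
t: 15.18
eef_pos: [0.5089, -0.0365, 0.0374]
ee_rot: [0.004, 1.177, 1.688]
force: [4.3, -8.1, -2.6]
width: 0.0216
TCP [ 0.5089 -0.0365  0.0374] kdir [-0.104  0.918  0.384] down [-0.045  0.381 -0.923] tip [0.4982 0.0582 0.0829] tip case x,y -0.0347 0.0017 F [ 4.3 -8.1 -2.6] M [-4.95 -1.21 -0.64] w 0.0216 t 15.175
slope [ 0.0988 -0.0155] tail z tool [-0.0644 -0.0631] tail world z top [0.0265 0.0339]
top lid angle 0.005 n 848
scene lid angle 0.005 n 765
```

```bash
python3 - <<'E'
from h import *
f=arm.grab_frame("scene");now=f["frame"][160:260,260:400,::-1]
old=cv2.imread("pics/s3.png");new=cv2.resize(now,None,fx=5,fy=5,interpolation=cv2.INTER_CUBIC)
o=cv2.resize(old[50:380,50:420],None,fx=1,fy=1);n=new[50:380,50:420]
cv2.imwrite("pics/cmp.png",np.hstack([o,n]))
g=lambda a:cv2.cvtColor(a,cv2.COLOR_BGR2GRAY).astype(np.float32)
for nm,(x0,y0,x1,y1) in dict(frontcorner=(190,200,260,280),lidright=(230,80,310,240),baseleft=(70,280,250,350),back=(60,170,130,240)).items():
    print(nm,np.round(np.array(cv2.phaseCorrelate(g(old)[y0:y1,x0:x1].copy(),g(new)[y0:y1,x0:x1].copy())[0])/5,2))
E
```

```text
frontcorner [ 0.01 -0.04]
lidright [-0.1   2.12]
baseleft [-0.   -0.02]
back [-0.02  0.01]
```

View pics/cmp.png

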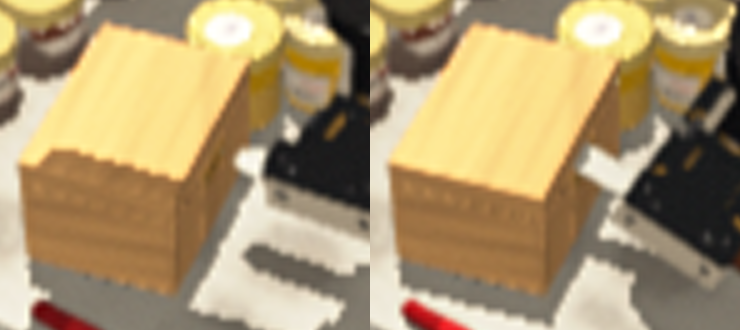

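```bash
python3 - <<'E'
from h import *
C=np.array([.4918,.0924]);u=np.array([-.233,.972]);v=np.array([-.972,-.233])
f=arm.grab_frame("scene");P=cloud(f)
for r in range(198,214):
    o=[]
    for c in range(308,326):
        p=P[r,c];d=p[:2]-C;o.append("%4d,%3d,%3d"%(1000*(d@u),1000*(d@v),1000*p[2]) if f["frame"][r,c].min()>150 and abs(d@v)<.03 and p[2]>.03 else "     .     ")
    print(r,"|".join(o))
E
```

```text
198      .     |     .     |     .     |     .     |     .     |     .     |     .     |     .     |     .     |     .     |     .     |     .     |     .     |     .     |     .     |     .     |     .     |     .     
199      .     |     .     |     .     |     .     |     .     |     .     |     .     |     .     |     .     |     .     |     .     |     .     |     .     |     .     |     .     |     .     |     .     |     .     
200      .     |     .     |     .     |     .     |     .     |     .     | -57,  0, 67| -60, -3, 65|     .     |     .     |     .     |     .     |     .     |     .     |     .     |     .     |     .     |     .     
201      .     |     .     |     .     |     .     |     .     |     .     | -58,  1, 65| -61, -1, 63| -64, -3, 63| -67, -3, 63|     .     |     .     |     .     |     .     |     .     |     .     |     .     |     .     
202      .     |     .     |     .     |     .     |     .     | -58, 10, 68| -61,  7, 67| -63,  4, 64| -65,  0, 62| -68, -1, 60| -70, -5, 57|     .     |     .     |     .     |     .     |     .     |     .     |
[... 1767 characters left out ...]
   .     |     .     |     .     |     .     
211      .     |     .     |     .     |     .     |     .     |     .     |     .     |     .     |     .     |     .     |     .     |     .     |     .     |     .     |     .     |     .     |     .     |     .     
212      .     |     .     |     .     |     .     |     .     |     .     |     .     |     .     |     .     |     .     |     .     |     .     |     .     |     .     |     .     |     .     |     .     |     .     
213      .     |     .     |     .     |     .     |     .     |     .     |     .     |     .     |     .     |     .     |     .     |     .     |     .     |     .     |     .     |     .     |     .     |     .
```

The comparison shows the blade entering the notch (right panel, about (580,163)) while the lid has not moved. The knife has turned in the grip. I'll back out cleanly and check how the knife sits.

```bash
python3 -m inch '0 0 -.1 0 0 0;0 0 -.05 0 0 0;0 -.04 .11 -.5 -.06 0;0 -.04 .11 -.5 -.06 0;0 -.03 .115 -.5 -.06 0;0 -.03 .115 -.5 -.06 0;0 -.02 .115 -.5 -.06 0;0 0 0 0 0 0' ; python3 st.py; python3 kn.py; python3 -m inch '.03 -.15 0 0 0 0;.05 -.2 0 0 0 0;.07 -.3 0 0 0 0;.09 -.4 0 0 0 0;.12 -.5 0 0 0 0;0 0 0 0 0 0'; python3 st.py; python3 kn.py
```

```text
t: 16.48
eef_pos: [0.5088, -0.0395, 0.0511]
ee_rot: [-0.003, 1.396, 1.682]
force: [1.8, -3.9, 6.4]
width: 0.0213
TCP [ 0.5088 -0.0395  0.0511] kdir [-0.113  0.978  0.174] down [-0.019  0.173 -0.985] tip [0.497  0.0628 0.0749] tip case x,y -0.03 0.0019 F [ 1.8 -3.9  6.4] M [-0.96 -0.83 -0.32] w 0.0213 t 16.475
slope [ 0.0252 -0.0169] tail z tool [-0.0644 -0.063 ] tail world z top [0.051  0.0581]
t: 17.32
eef_pos: [0.5191, -0.088, 0.0498]
ee_rot: [0.011, 1.395, 1.694]
force: [-0.4, -1.1, -1.0]
width: 0.0215
TCP [ 0.5191 -0.088   0.0498] kdir [-0.11   0.978  0.175] down [-0.021  0.173 -0.985] tip [0.5076 0.0143 0.0736] tip case x,y -0.0796 0.0028 F [-0.4 -1.1 -1. ] M [-0.56 -0.08 -0.04] w 0.0215 t 17.325
slope [ 0.0616 -0.0163] tail z tool [-0.0649 -0.0636] tail world z top [0.0515 0.0581]
```

```bash
cat > bl.py <<'E'
from h import *
s=arm.get_state();M=R.from_euler('xyz',s["ee_rot"]).as_matrix()
for c in("scene","top"):
    A=[]
    for i in range(2):
        f=arm.grab_frame(c);P=cloud(f);q=(P-s["eef_pos"])@M
        m=(abs(q[...,1])<.015)&(q[...,2]>.035)&(q[...,2]<.115)&(q[...,0]<.03)&(q[...,0]>-.05)&(f["frame"].min(-1)>110)
        A.append(q[m])
    A=np.vstack(A)
    if len(A)<30: print(c,len(A));continue
    k=np.ones(len(A),bool)
    for _ in range(5):
        p=np.polyfit(A[k,2],A[k,0],1);r=A[:,0]-np.polyval(p,A[:,2]);k=abs(r)<.006
    print(c,len(A),k.sum(),"blade top x(down) in tool at z=.05,.1055:",np.polyval(p,[.05,.1055]).round(4),"max z",np.percentile(A[k,2],[90,98]).round(4),"y",np.percentile(A[k,1],[5,50,95]).round(4))
E
python3 bl.py
```

```text
scene 113 112 blade top x(down) in tool at z=.05,.1055: [-0.002   0.0031] max z [0.0969 0.1008] y [-0.0091  0.0022  0.0131]
top 32 32 blade top x(down) in tool at z=.05,.1055: [-0.0049 -0.0065] max z [0.0397 0.0403] y [-0.0103 -0.0005  0.0098]
```

The knife had turned about 5° tip-down in the pads and the blade was only 25 mm in. For a better lever I'll square the yaw up, insert about 33 mm (the tip goes past the rail into the hollow) and keep the blade level by tilting the tool 5°.

```bash
python3 -m inch '.06 -.1 .1 -.5 -.06 .2;.06 0 .11 -.49 -.06 .2;.06 .2 .1 0 0 .2;.06 .2 .1 0 0 .12;0 0 0 0 0 0;0 0 0 0 0 0' ; python3 st.py; python3 bl.py; python3 kn.py
```

```text
t: 18.38
eef_pos: [0.5263, -0.0776, 0.0625]
ee_rot: [0.023, 1.482, 1.77]
force: [-0.0, 1.2, -1.8]
width: 0.0217
TCP [ 0.5263 -0.0776  0.0625] kdir [-0.174  0.981  0.089] down [-0.018  0.087 -0.996] tip [0.508  0.0254 0.0774] tip case x,y -0.0689 -0.0002 F [-0.   1.2 -1.8] M [-0.3  -0.14 -0.04] w 0.0217 t 18.375
scene 98 98 blade top x(down) in tool at z=.05,.1055: [-0.0024  0.0029] max z [0.0972 0.1012] y [-0.0097  0.0039  0.0133]
top 396 395 blade top x(down) in tool at z=.05,.1055: [-0.0033  0.0009] max z [0.0937 0.099 ] y [-0.0116 -0.001   0.0099]
slope [ 0.0588 -0.0161] tail z tool [-0.0645 -0.0632] tail world z top [0.0697 0.0759]
```

```bash
python3 -m inch '0 0 -.045 0 0 0;-.04 .16 0 0 0 0;-.04 .16 0 0 0 0;-.04 .16 0 0 0 0;-.04 .17 0 0 0 0;0 0 0 0 0 0' ; python3 st.py;  python3 -m inch '-.05 .21 0 0 0 0;-.05 .21 0 0 0 0;-.05 .21 0 0 0 0;-.05 .2 0 0 0 0;0 0 0 0 0 0;0 0 0 0 0 0'; python3 st.py; python3 bl.py
```

```text
t: 19.42
eef_pos: [0.5215, -0.0576, 0.0614]
ee_rot: [0.02, 1.482, 1.768]
force: [-0.1, 0.0, -1.5]
width: 0.0213
TCP [ 0.5215 -0.0576  0.0614] kdir [-0.176  0.98   0.089] down [-0.017  0.087 -0.996] tip [0.5031 0.0454 0.0762] tip case x,y -0.0483 -0.0 F [-0.1  0.  -1.5] M [-0.24 -0.09 -0.05] w 0.0213 t 19.425
t: 20.18
eef_pos: [0.5156, -0.033, 0.0613]
ee_rot: [0.021, 1.482, 1.769]
force: [-0.3, -1.0, -0.8]
width: 0.0216
TCP [ 0.5156 -0.033   0.0613] kdir [-0.175  0.981  0.089] down [-0.017  0.087 -0.996] tip [0.4972 0.0699 0.0761] tip case x,y -0.0231 -0.0 F [-0.3 -1.  -0.8] M [-0.33 -0.09  0.  ] w 0.0216 t 20.175
scene 130 125 blade top x(down) in tool at z=.05,.1055: [-0.0274 -0.0215] max z [0.1126 0.1144] y [-0.0141  0.0007  0.0132]
top 195 194 blade top x(down) in tool at z=.05,.1055: [-0.0034 -0.0007] max z [0.0693 0.0724] y [-0.0082  0.0006  0.0106]
```

```bash
python3 -m inch '0 .005 -.15 .49 .09 0;0 .01 -.11 .49 .09 0;0 .015 -.11 .49 .09 0;-.005 .02 -.11 .49 .09 0;0 0 0 0 0 0' ; python3 st.py;python3 -m inch '-.005 .03 -.11 .49 .09 0;-.005 .035 -.11 .49 .09 0;-.01 .04 -.11 .49 .09 0;-.01 .045 -.11 .49 .09 0;0 0 0 0 0 0' ; python3 st.py; python3 kn.py; python3 lid.py
```

```text
t: 21.0
eef_pos: [0.5155, -0.0315, 0.0468]
ee_rot: [0.012, 1.307, 1.758]
force: [-0.7, 4.5, 3.8]
width: 0.0213
TCP [ 0.5155 -0.0315  0.0468] kdir [-0.167  0.951  0.261] down [-0.049  0.256 -0.965] tip [0.4981 0.0674 0.0797] tip case x,y -0.0258 -0.0003 F [-0.7  4.5  3.8] M [1.29 0.41 0.09] w 0.0213 t 21.0
t: 21.62
eef_pos: [0.515, -0.028, 0.0336]
ee_rot: [0.009, 1.135, 1.755]
force: [0.2, -2.0, 3.1]
width: 0.0214
TCP [ 0.515  -0.028   0.0336] kdir [-0.157  0.893  0.422] down [-0.077  0.415 -0.907] tip [0.4989 0.064  0.0831] tip case x,y -0.0293 -0.0002 F [ 0.2 -2.   3.1] M [-0.87 -0.37 -0.14] w 0.0214 t 21.625
slope [ 0.0412 -0.0162] tail z tool [-0.0644 -0.0632] tail world z top [0.0184 0.0257]
top lid angle 0.072 n 1003
scene lid angle 0.076 n 740
```

The lid is out of its catch at about 0.075 rad, raised by the blade alone. Now I'll lift along the hinge arc.

```bash
python3 -m inch '0 0 .2 0 0 0;-.02 .1 .2 0 0 0;-.04 .17 .21 0 0 0;-.05 .19 .21 0 0 0;-.04 .18 .36 0 0 0;-.04 .18 .37 0 0 0;0 0 0 0 0 0' ; python3 st.py; python3 kn.py; python3 - <<'E'
from h import *
C=np.array([.4918,.0924]);u=np.array([-.233,.972]);v=np.array([-.972,-.233])
for c in("top","scene"):
    f=arm.grab_frame(c)
    for mk in arm.masks_of(f,"lid")[:1]:
        P=cloud(f)[mk["mask"]&(f["range_z"]>0)];d=P[:,:2]-C;a=d@u;b=d@v;k=(abs(b)<.07)&(abs(a)<.12)&(P[:,2]>.075)
        print(c,mk["confidence"],k.sum(),np.polyfit(a[k],P[k,2],1),np.percentile(a[k],[2,98]),np.percentile(P[k,2],[2,98]))
    if c=="scene":save(f,"s5.png",(260,140,400,260),5)
E
python3 lid.py
```

```text
t: 22.7
eef_pos: [0.5087, -0.0015, 0.0812]
ee_rot: [0.006, 1.133, 1.755]
force: [-1.1, 2.5, -3.1]
width: 0.022
TCP [ 0.5087 -0.0015  0.0812] kdir [-0.16   0.892  0.424] down [-0.077  0.416 -0.906] tip [0.4922 0.0903 0.1309] tip case x,y -0.0021 0.0001 F [-1.1  2.5 -3.1] M [-1.29 -0.25  0.06] w 0.022 t 22.7
slope [ 0.0668 -0.0165] tail z tool [-0.0637 -0.0622] tail world z top [0.068  0.0743]
top 0.82 588 [-3.53015976  0.279865  ] [-0.01322592  0.06661981] [0.08965039 0.60369864]
scene 0.87 669 [-0.51471198  0.12938419] [-0.03300401  0.06544697] [0.09014301 0.14928176]
top lid angle 0.596 n 283
scene lid angle 0.476 n 321
```

View pics/s5.png

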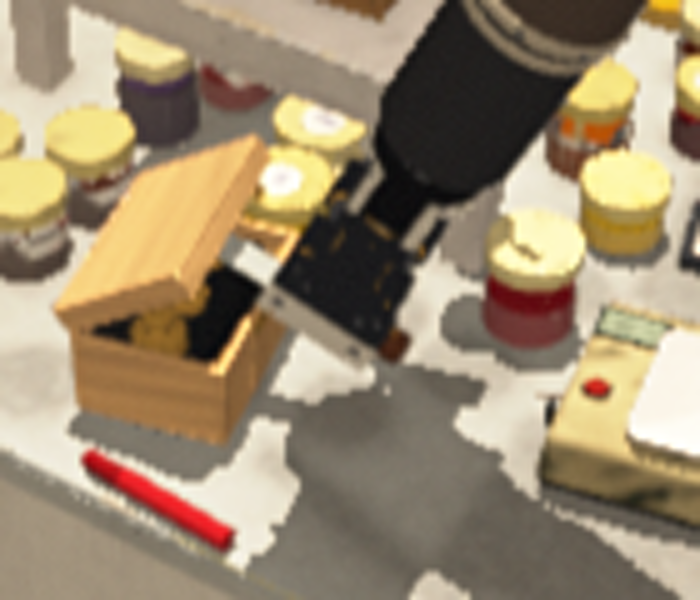

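```bash
python3 -m inch '-.066 .275 .317 0 0 0;-.066 .275 .317 0 0 0;-.113 .47 .1 0 0 0;-.113 .47 .1 0 0 0;-.09 .373 0 0 0 0;-.09 .373 0 0 0 0;0 0 0 0 0 0' ; python3 st.py; python3 -m inch '-.085 .357 -.05 0 0 0;-.085 .357 -.05 0 0 0;-.075 .31 -.1 0 0 0;-.07 .29 -.1 0 0 0;0 0 0 0 0 0;0 0 0 0 0 0'; python3 st.py; python3 - <<'E'
from h import *
f=arm.grab_frame("scene");save(f,"s6.png",(260,140,400,260),5)
E
```

```text
t: 23.98
eef_pos: [0.4921, 0.0656, 0.1051]
ee_rot: [0.009, 1.134, 1.758]
force: [-0.7, 0.3, -1.4]
width: 0.0214
TCP [0.4921 0.0656 0.1051] kdir [-0.159  0.892  0.423] down [-0.079  0.416 -0.906] tip [0.4757 0.1574 0.1548] tip case x,y 0.067 0.0005 F [-0.7  0.3 -1.4] M [-1.53 -0.35 -0.01] w 0.0214 t 23.975
t: 24.72
eef_pos: [0.4833, 0.1041, 0.0962]
ee_rot: [0.008, 1.134, 1.756]
force: [0.7, 0.1, -1.1]
width: 0.0213
TCP [0.4833 0.1041 0.0962] kdir [-0.159  0.892  0.423] down [-0.078  0.416 -0.906] tip [0.4669 0.196  0.1458] tip case x,y 0.1065 0.0001 F [ 0.7  0.1 -1.1] M [-1.54 -0.36 -0.01] w 0.0213 t 24.725
```

View pics/s6.png

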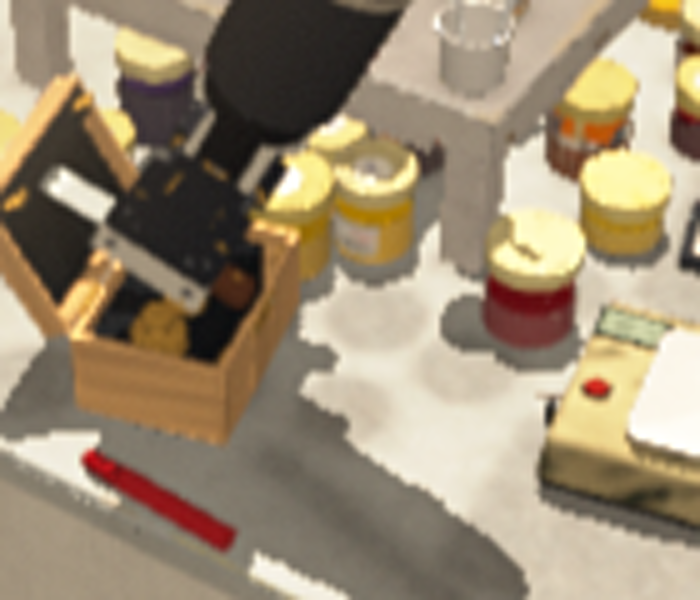

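The lid is well past upright: open at the left, with the blade inside its hollow at about (70,190). Withdrawing the knife to lay it on the free bench.

```bash
python3 -m inch '0 0 .2 0 0 0;.09 -.39 .17 0 0 0;.09 -.39 .17 0 0 0;.19 -.81 0 0 0 0;.19 -.81 0 0 0 0;.19 -.81 0 0 0 0;.19 -.81 0 0 0 0;-.25 -.62 0 0 0 0;-.25 -.62 0 0 0 0;-.25 -.62 0 -.81 -.14 0;-.25 -.62 0 -.81 -.14 0;-.25 -.62 0 -.81 -.14 0' && python3 -m inch '0 0 -.5 -.81 -.14 0;0 0 -.8 -.81 -.14 0;0 0 -.8 0 0 0;0 0 -.6 0 0 0;0 0 0 0 0 0;0 0 0 0 0 0'; python3 st.py; python3 kn.py;python3 bl.py
```

```text
t: 26.28
eef_pos: [0.4731, -0.1108, 0.1128]
ee_rot: [0.02, 1.351, 1.767]
force: [-0.3, 0.1, -1.2]
width: 0.0214
t: 27.02
eef_pos: [0.4742, -0.1099, 0.0321]
ee_rot: [0.062, 1.493, 1.808]
force: [0.3, -0.5, -0.9]
width: 0.021
TCP [ 0.4742 -0.1099  0.0321] kdir [-0.174  0.982  0.078] down [-0.018  0.076 -0.997] tip [ 0.4559 -0.0068  0.0458] tip case x,y -0.088 0.058 F [ 0.3 -0.5 -0.9] M [-0.23 -0.12  0.  ] w 0.021 t 27.025
scene 102 101 blade top x(down) in tool at z=.05,.1055: [-0.0012  0.0051] max z [0.098  0.1009] y [-0.0087  0.0017  0.0128]
top 247 245 blade top x(down) in tool at z=.05,.1055: [-0.0024  0.0029] max z [0.0899 0.0944] y [-0.0058  0.003   0.0103]Traceback (most recent call last):
  File "kn.py", line 3, in <module>
    mk=arm.masks_of(f,"ink_knife")[0];q0=P[mk["mask"]&(f["range_z"]>0)];q=(q0-s["eef_pos"])@M
       ~~~~~~~~~~~~~~~~~~~~~~~~~~~^^^
IndexError: list index out of range
```

```bash
python3 -m inch '0 0 -.4 .29 .05 0;0 0 -.3 0 0 0;0 0 -.1 0 0 0;0 0 0 0 0 0'; python3 -m inch '0 0 0 0 0 0;0 0 0 0 0 0;0 0 0 0 0 0;0 0 0 0 0 0' .5; python3 st.py
```

```text
t: 27.82
eef_pos: [0.4737, -0.1096, 0.0072]
ee_rot: [0.059, 1.467, 1.806]
force: [0.5, -0.1, -1.4]
width: 0.0218
t: 28.32
eef_pos: [0.474, -0.1096, 0.0075]
ee_rot: [0.049, 1.467, 1.796]
force: [0.1, -0.4, -0.9]
width: 0.0433
TCP [ 0.474  -0.1096  0.0075] kdir [-0.174  0.979  0.103] down [-0.023  0.101 -0.995] tip [ 0.4558 -0.0068  0.0239] tip case x,y -0.088 0.0581 F [ 0.1 -0.4 -0.9] M [-0.25 -0.07 -0.02] w 0.0433 t 28.325
```

```bash
python3 -m inch '0 0 .5 0 0 0;0 0 .9 0 0 0;0 0 .9 -.19 -.03 -.9;0 0 .9 -.19 -.03 -.9;0 0 .9 -.19 -.03 -.9;0 0 .9 -.2 -.03 -.9;0 0 .9 -.2 -.03 -.9;0 0 .9 -.2 -.03 -.9;0 0 0 0 0 0;0 0 0 0 0 0' .5; python3 - <<'E'
from h import *
s=arm.get_state();M=R.from_euler('xyz',s["ee_rot"]).as_matrix();print(s["eef_pos"],"y",M[:,1].round(3),"down",M[:,0].round(3))
C=np.array([.4918,.0924]);u=np.array([-.233,.972]);v=np.array([-.972,-.233])
for c in("top","scene","wrist"):
    f=arm.grab_frame(c);print(c)
    for n,z in dict(weight_knob=.078,knife_handle=.01,knife_tip=.01,pan_centre=.067,lid_hinge=.0705).items():print(n,place(f,n,z))
    P=cloud(f)
    for mk in arm.masks_of(f,"lid")[:1]:
        q=P[mk["mask"]&(f["range_z"]>0)];d=q[:,:2]-C;a=d@u;b=d@v;k=(abs(b)<.08)&(a>.03)&(a<.16)&(q[:,2]>.075)&(q[:,2]<.2)
        print("lid",mk["confidence"],k.sum(),"a",np.percentile(a[k],[2,50,98]).round(3),"z",np.percentile(q[k,2],[2,98]).round(3))
    if c!="wrist":
        m=(abs((P[...,:2]-C)@v-.046)<.011)&(abs((P[...,:2]-C)@u-.002)<.02)&(P[...,2]>.079)&(P[...,2]<.095);q=P[m];print("knob pts",len(q),q.mean(0) if len(q) else "")
    else: save(f,"w7.png")
E
```

```text
t: 29.58
eef_pos: [0.4736, -0.1095, 0.2117]
ee_rot: [-1.331, 1.553, -0.055]
force: [-0.4, -0.2, -0.4]
width: 0.0436
[ 0.47357492 -0.10954514  0.211679  ] y [-0.957  0.29  -0.017] down [ 0.017 -0.001 -1.   ]
top
weight_knob []
knife_handle [(0.53, array([300.5, 148.5]), array([0.661, 0.051, 0.01 ])), (0.36, array([176.7, 183.8]), array([0.549, 0.417, 0.01 ]))]
knife_tip []
pan_centre []
lid_hinge []Traceback (most recent call last):
  File "<stdin>", line 10, in <module>
    return _quantile_unchecked(
        a, q, axis, out, overwrite_input, method, keepdims, weights)
    return _ureduce(a,
                    func=_quantile_ureduce_func,
    ...<5 lines>...
                    overwrite_input=overwrite_input,
                    method=method)
    r = func(a, **kwargs)
    result = _quantile(arr,
                       quantiles=q,
    ...<2 lines>...
                       out=out,
                       weights=wgt)
    slices_having_nans = np.isnan(arr[-1, ...])
                                  ~~~^^^^^^^^^
IndexError: index -1 is out of bounds for axis 0 with size 0
```

```bash
cat > kb.py <<'E'
from h import *
s=arm.get_state();print(s["eef_pos"].round(4))
C=np.array([.4918,.0924]);u=np.array([-.233,.972]);v=np.array([-.972,-.233])
for c in("scene","wrist"):
    f=arm.grab_frame(c);print(c)
    for n,z in dict(weight_knob=.078,knife_handle=.01,knife_tip=.01,pan_centre=.067).items():print(n,place(f,n,z))
    P=cloud(f);d=P[...,:2]-C;a=d@u;b=d@v
    m=(abs(b)<.07)&(a>.035)&(a<.16)&(P[...,2]>.09)&(P[...,2]<.2);
    if m.sum()>20: p=np.polyfit(P[m][:,2],a[m],1);print("lid",m.sum(),"angle",np.pi/2+np.arctan(p[0]),"z max",np.percentile(P[m][:,2],98))
    m=(abs(b-.046)<.014)&(abs(a-.002)<.014)&(P[...,2]>.079)&(P[...,2]<.092);q=P[m];print("knob pts",len(q),q.mean(0).round(4) if len(q) else "", ((q[:,:2].min(0)+q[:,:2].max(0))/2).round(4) if len(q) else "")
    save(f,c+"7.png",None if c=="wrist" else (240,140,440,260),1 if c=="wrist" else 4)
E
python3 kb.py
```

```text
[ 0.4737 -0.1097  0.2109]
scene
weight_knob [(0.52, array([291.4, 204.4]), array([0.438, 0.081, 0.078]))]
knife_handle [(0.67, array([354.5, 239.5]), array([ 0.472, -0.145,  0.01 ]))]
knife_tip [(0.63, array([316.2, 226.5]), array([ 0.453, -0.008,  0.01 ])), (0.59, array([295.3, 203.3]), array([0.507, 0.117, 0.01 ]))]
pan_centre [(0.82, array([405.3, 218.2]), array([ 0.597, -0.261,  0.067])), (0.21, array([236.6, 167.2]), array([0.498, 0.373, 0.067]))]
lid 573 angle 1.6313298462262051 z max 0.1804120233599873
knob pts 23 [0.4411 0.0834 0.0828] [0.4416 0.0833]
wrist
weight_knob []
knife_handle [(0.83, array([308.6, 156.1]), array([ 0.479, -0.131,  0.01 ]))]
knife_tip [(0.89, array([357.6, 250.3]), array([ 0.457, -0.011,  0.01 ]))]
pan_centre [(0.76, array([123.7,  47.9]), array([ 0.595, -0.269,  0.067]))]
knob pts 0
```

View pics/scene7.png

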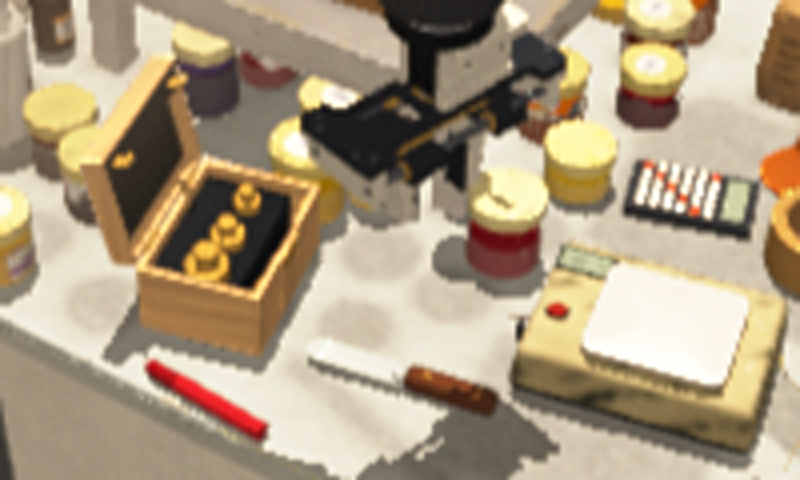

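The scene crop shows the lid standing open, the three knobs at about (207,260), (229,230) and (247,198), the knife lying flat and the pan clear. The lid angle needs a sharper measurement.

```bash
cat > la.py <<'E'
from h import *
C=np.array([.4918,.0924]);u=np.array([-.233,.972]);v=np.array([-.972,-.233])
A=[]
for i in range(3):
    f=arm.grab_frame("scene");P=cloud(f);d=P[...,:2]-C;a=d@u;b=d@v
    m=(abs(b)<.07)&(a>.03)&(a<.2)&(P[...,2]>.08)&(P[...,2]<.2);A.append(np.c_[a[m],b[m],P[m][:,2]])
A=np.vstack(A)
for lo in np.arange(.08,.195,.01):
    k=A[(A[:,2]>=lo)&(A[:,2]<lo+.01)]
    if len(k)>5:print(lo.round(3),len(k),np.percentile(k[:,0],[3,10,25,50,75,95]).round(3))
E
python3 la.py
```

```text
0.08 178 [0.061 0.066 0.073 0.075 0.076 0.078]
0.09 162 [0.062 0.071 0.075 0.077 0.078 0.08 ]
0.1 186 [0.065 0.071 0.077 0.079 0.08  0.082]
0.11 170 [0.069 0.076 0.08  0.081 0.082 0.084]
0.12 173 [0.068 0.076 0.081 0.083 0.084 0.085]
0.13 60 [0.069 0.07  0.076 0.082 0.084 0.085]
0.14 13 [0.072 0.072 0.073 0.075 0.076 0.079]
0.15 106 [0.072 0.073 0.074 0.074 0.075 0.077]
0.16 210 [0.063 0.07  0.074 0.075 0.076 0.078]
0.17 590 [0.065 0.076 0.078 0.085 0.092 0.097]
0.18 25 [0.076 0.076 0.077 0.079 0.082 0.086]
```

```bash
python3 -m inch '-.06 .96 0 0 0 .13;-.06 .96 0 0 0 .13;-.06 .96 0 0 0 .13;-.06 .96 0 0 0 .13;-.06 .96 0 0 0 .13;-.06 .96 0 0 0 .13;-.06 .96 0 0 0 .13;-.06 .96 0 0 0 .13;0 0 0 0 0 0;0 0 0 0 0 0' .4; python3 - <<'E'
from h import *
s=arm.get_state();M=R.from_euler('xyz',s["ee_rot"]).as_matrix();print(s["eef_pos"].round(4),"y",M[:,1].round(3),"down",M[:,0].round(3))
C=np.array([.4918,.0924]);u=np.array([-.233,.972]);v=np.array([-.972,-.233])
f=arm.grab_frame("wrist");save(f,"w8.png");P=cloud(f)
print(place(f,"weight_knob",.078))
G=cv2.cvtColor(f["frame"],cv2.COLOR_RGB2HSV)
for nm,b0,zl,zh in(("500",.046,.08,.092),("200",.002,.066,.09),("100",-.044,.05,.09)):
    d=P[...,:2]-C;m=(abs(d@v-b0)<.018)&(abs(d@u-.002)<.02)&(P[...,2]>zl)&(P[...,2]<zh)
    q=P[m]
    if len(q): c,r=cv2.minEnclosingCircle((q[:,:2]*1000).astype(np.float32));print(nm,len(q),"mean",q.mean(0).round(4),"circ",np.round(c,1),round(r,1),"ztop",np.percentile(q[:,2],95).round(4))
E
```

```text
t: 31.82
eef_pos: [0.4594, 0.1207, 0.2113]
ee_rot: [-1.372, 1.554, -0.005]
force: [-1.0, -0.7, 0.2]
width: 0.0352
[0.4594 0.1207 0.2113] y [-0.979  0.202 -0.016] down [ 0.017 -0.    -1.   ]
[(0.9, array([325.9, 144.5]), array([0.445, 0.084, 0.078]))]
500 523 mean [0.4461 0.0842 0.0835] circ [446.2  84.4] 10.9 ztop 0.085
200 338 mean [0.4881 0.0933 0.0764] circ [488.5  95. ] 11.1 ztop 0.0791
100 1512 mean [0.533  0.1035 0.0601] circ [534.  104.5] 26.2 ztop 0.0757
```

View pics/w8.png

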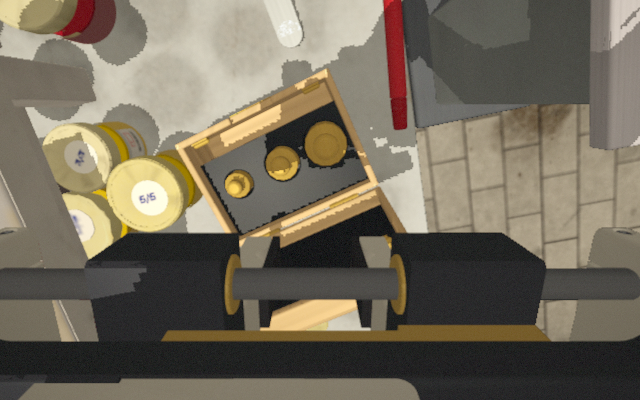

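```bash
python3 -m inch '-.22 -.6 0 0 .1 0;-.22 -.61 0 0 .1 0;0 0 -.5 0 0 0;0 0 -.8 0 0 0;0 0 -.8 0 0 0;0 0 -.8 0 0 0;0 0 -.6 0 0 0;0 0 -.4 0 0 0;0 0 0 0 0 0;0 0 0 0 0 0' .35 ; python3 st.py | cut -c1-90; python3 -m inch '0 0 -.3 0 0 0;0 0 -.3 0 0 0;0 0 0 0 0 0;0 0 0 0 0 0'
```

```text
t: 33.17
eef_pos: [0.4467, 0.0846, 0.0949]
ee_rot: [-0.068, 1.57, 1.299]
force: [-0.9, 0.4, -0.0]
width: 0.0308
TCP [0.4467 0.0846 0.0949] kdir [0.203 0.979 0.   ] down [ 0.  0. -1.] tip [0.4681 0.1879 
t: 33.67
eef_pos: [0.4464, 0.0845, 0.0763]
ee_rot: [1.923, 1.57, -2.993]
force: [0.6, 0.6, 0.2]
width: 0.0308
```

```bash
python3 -m inch '0 0 -.06 0 0 0;0 0 0 0 0 0;0 0 0 0 0 0;0 0 0 0 0 0;0 0 0 0 0 0' 0 45; python3 -m inch '0 0 .2 0 0 0;0 0 .3 0 0 0;0 0 .4 0 0 0;0 0 .5 0 0 0;0 0 .7 0 0 0;0 0 .7 0 0 0;0 0 .6 0 0 0;0 0 0 0 0 0;0 0 0 0 0 0'; python3 - <<'E'
from h import *
s=arm.get_state();M=R.from_euler('xyz',s["ee_rot"]).as_matrix();print(s["eef_pos"].round(4),M.round(3))
f=arm.grab_frame("scene");save(f,"s9.png",(240,130,440,250),4)
print(place(f,"weight_knob",.18),place(f,"pan_centre",.067))
f=arm.grab_frame("top");print(place(f,"pan_centre",.067))
P=cloud(f);m=(abs(P[...,2]-.067)<.006)&(abs(P[...,0]-.597)<.085)&(abs(P[...,1]+.266)<.085);k=arm.masks_of(f,"balance_pan");print(len(k))
if k: m&=k[0]["mask"]
q=P[m];print(m.sum(),cv2.minAreaRect((q[:,:2]*1000).astype(np.float32)),np.median(q[:,2]))
E
```

```text
t: 34.3
eef_pos: [0.4462, 0.0844, 0.0745]
ee_rot: [1.746, 1.57, 3.112]
force: [-2.4, 0.2, 0.0]
width: 0.0199
t: 35.42
eef_pos: [0.4458, 0.0843, 0.1762]
ee_rot: [1.575, 1.57, 2.941]
force: [0.4, -0.6, -5.3]
width: 0.0198
[0.4458 0.0843 0.1762] [[-0.001 -0.979  0.203]
 [ 0.     0.203  0.979]
 [-1.     0.001 -0.   ]]
[(0.68, array([288.8, 180. ]), array([0.44 , 0.087, 0.18 ]))] [(0.17, array([352.1, 238.5]), array([ 0.426, -0.16 ,  0.067]))]
[(0.86, array([409. , 168.1]), array([ 0.592, -0.262,  0.067]))]
1
1484 ((593.459716796875, -267.2499084472656), (107.59857940673828, 118.64163970947266), 11.00968074798584) 0.06833099393154662
```

View pics/s9.png

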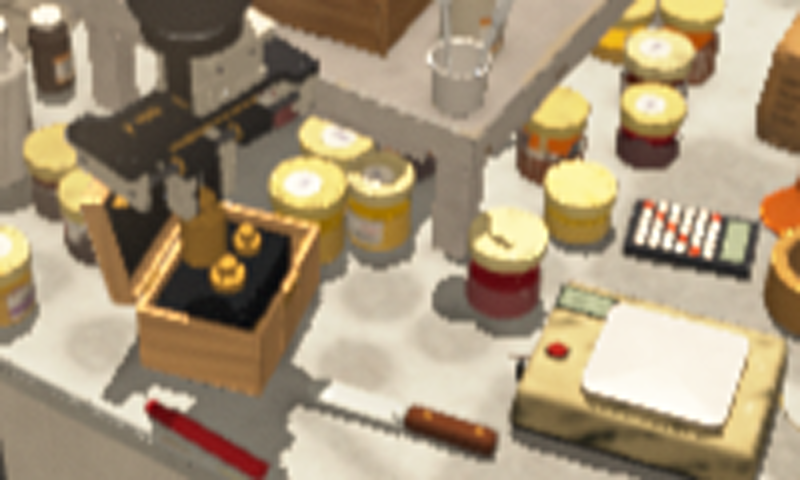

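The weight hangs upright in the grip with 5 N of load, the other two are in place, and the pan rectangle matches its size with its centre at (0.5935,-0.267). Carrying it over.

```bash
python3 -m inch '.2 -.5 .2 0 0 0;.41 -.98 0 0 0 0;.41 -.98 0 0 0 0;.41 -.98 0 0 0 0;.41 -.98 0 0 0 0;.41 -.98 0 0 0 0;.41 -.98 0 0 0 0;.41 -.98 0 0 0 0;.41 -.98 0 0 0 0;.41 -.98 0 0 0 0;.41 -.98 0 0 0 0;.4 -.97 0 0 0 0' && python3 -m inch '.2 -.5 0 0 0 0;.22 -.45 -.3 0 0 0;0 0 -.5 0 0 0;0 0 -.5 0 0 0;0 0 -.3 0 0 0;0 0 0 0 0 0;0 0 0 0 0 0'; python3 st.py|cut -c1-100;  python3 - <<'E'
from h import *
f=arm.grab_frame("scene");P=cloud(f)
m=(abs(P[...,0]-.5935)<.035)&(abs(P[...,1]+.267)<.035)&(P[...,2]>.07)&(P[...,2]<.13)
print("weight pts",m.sum(),np.percentile(P[m],[3,97],axis=0).round(4).tolist()); save(f,"s10.png",(340,140,470,260),5)
E
```

```text
t: 37.22
eef_pos: [0.5876, -0.2546, 0.1818]
ee_rot: [1.599, 1.569, 2.965]
force: [0.6, 0.5, -4.8]
width: 0.0194
t: 38.1
eef_pos: [0.6003, -0.282, 0.1352]
ee_rot: [-2.183, 1.57, -0.816]
force: [-0.3, 0.7, -3.8]
width: 0.0196
TCP [ 0.6003 -0.282   0.1352] kdir [ 0.202  0.979 -0.   ] down [ 0. -0. -1.] tip [ 0.6217 -0.1787  0
weight pts 149 [[0.574, -0.3, 0.0714], [0.6021, -0.2662, 0.1287]]
```

```bash
python3 -m inch '-.12 .25 0 0 0 0;-.11 .25 0 0 0 0;0 0 -.1 0 0 0;0 0 -.1 0 0 0;0 0 -.1 0 0 0;0 0 0 0 0 0;0 0 0 0 0 0';  python3 -m inch '0 0 -.04 0 0 0;0 0 -.04 0 0 0;0 0 0 0 0 0;0 0 0 0 0 0'
```

```text
t: 39.02
eef_pos: [0.5931, -0.2672, 0.1255]
ee_rot: [1.6, 1.57, 2.967]
force: [0.3, 0.1, -5.6]
width: 0.0197
t: 39.52
eef_pos: [0.5931, -0.2671, 0.1232]
ee_rot: [1.636, 1.57, 3.002]
force: [0.5, -0.6, -5.1]
width: 0.0195
```

```bash
python3 -m inch '0 0 -.04 0 0 0;0 0 0 0 0 0;0 0 0 0 0 0'
```

```text
t: 39.9
eef_pos: [0.5931, -0.2671, 0.122]
ee_rot: [1.571, 1.57, 2.938]
force: [0.1, -0.7, -4.9]
width: 0.0195
```

```bash
python3 -m inch '0 0 -.03 0 0 0;0 0 0 0 0 0;0 0 0 0 0 0'; python3 -m inch '0 0 -.03 0 0 0;0 0 0 0 0 0;0 0 0 0 0 0';python3 -m inch '0 0 -.02 0 0 0;0 0 0 0 0 0;0 0 0 0 0 0'
```

```text
t: 40.28
eef_pos: [0.593, -0.2671, 0.1211]
ee_rot: [1.566, 1.57, 2.932]
force: [-0.4, -0.6, -3.9]
width: 0.02
t: 40.65
eef_pos: [0.5931, -0.2671, 0.1202]
ee_rot: [1.578, 1.57, 2.945]
force: [-1.0, 0.4, -5.0]
width: 0.0198
t: 41.02
eef_pos: [0.5931, -0.2671, 0.1196]
ee_rot: [1.571, 1.57, 2.937]
force: [0.3, -0.1, -4.7]
width: 0.0199
```

```bash
for i in 1 2 3; do python3 -m inch '0 0 -.02 0 0 0;0 0 0 0 0 0;0 0 0 0 0 0'|grep -E 'eef|force'; done
```

```text
eef_pos: [0.5932, -0.2672, 0.1195]
force: [-1.8, 0.7, 0.5]
eef_pos: [0.5933, -0.2673, 0.1194]
force: [-2.1, 2.3, 5.6]
eef_pos: [0.5933, -0.2674, 0.1194]
force: [-4.0, 2.5, 8.5]
```

```bash
python3 -m inch '0 0 .03 0 0 0;0 0 0 0 0 0;0 0 0 0 0 0'; python3 -m inch '0 0 0 0 0 0;0 0 0 0 0 0;0 0 0 0 0 0;0 0 0 0 0 0' .4;  python3 -m inch '0 0 .3 0 0 0;0 0 .6 0 0 0;0 0 .9 0 0 0;0 0 .9 0 0 0;0 0 .9 0 0 0;-.3 .9 .3 0 0 0;-.3 .9 .3 0 0 0;-.3 .9 0 0 0 0;-.3 .9 0 0 0 0;0 0 0 0 0 0;0 0 0 0 0 0'; python3 la.py; python3 - <<'E'
from h import *
f=arm.grab_frame("scene");P=cloud(f);save(f,"s11.png",(240,140,440,260),4)
m=(abs(P[...,0]-.5935)<.04)&(abs(P[...,1]+.267)<.04)&(P[...,2]>.075)&(P[...,2]<.15)
print("weight",m.sum(),np.percentile(P[m],[3,97],axis=0).round(4).tolist())
for n,z in dict(weight_knob=.123,knife_handle=.01,knife_tip=.01,pan_centre=.067).items():print(n,place(f,n,z))
f=arm.grab_frame("wrist");print(place(f,"weight_knob",.123),place(f,"pan_centre",.067))
P=cloud(f);m=(abs(P[...,0]-.5935)<.03)&(abs(P[...,1]+.267)<.03)&(P[...,2]>.122)&(P[...,2]<.14);q=P[m]
if len(q):print("knob top",len(q),q.mean(0).round(4))
E
```

```text
t: 42.52
eef_pos: [0.5933, -0.2673, 0.1194]
ee_rot: [-2.947, 1.57, -1.58]
force: [-3.4, 1.1, 7.0]
width: 0.0198
t: 43.02
eef_pos: [0.5931, -0.2671, 0.1185]
ee_rot: [1.57, 1.57, 2.936]
force: [0.7, -0.3, -0.2]
width: 0.0349
t: 44.4
eef_pos: [0.5575, -0.1593, 0.2459]
ee_rot: [-1.459, 1.57, -0.092]
force: [-0.5, -0.7, 0.7]
width: 0.0351
0.08 168 [0.06  0.066 0.073 0.075 0.076 0.078]
0.09 173 [0.062 0.07  0.075 0.077 0.078 0.08 ]
0.1 174 [0.065 0.072 0.077 0.079 0.08  0.082]
0.11 173 [0.067 0.077 0.079 0.081 0.082 0.084]
0.12 179 [0.069 0.075 0.081 0.083 0.084 0.086]
0.13 56 [0.068 0.071 0.076 0.082 0.083 0.085]
0.14 18 [0.069 0.071 0.072 0.074 0.076 0.078]
0.15 98 [0.072 0.073 0.073 0.074 0.075 0.077]
0.16 222 [0.063 0.069 0.073 0.075 0.077 0.078]
0.17 579 [0.069 0.076 0.079 0.085 0.092 0.097]
0.18 25 [0.075 0.076 0.077 0.08  0.082 0.085]
weight 183 [[0.5697, -0.2846, 0.0779], [0.5977, -0.2507, 0.1294]]
weight_knob [(0.54, array([405.4, 208.7]), array([ 0.581, -0.26 ,  0.123]))]
knife_handle [(0.7, array([349.9, 239.5]), array([ 0.464, -0.132,  0.01 ]))]
knife_tip [(0.88, array([313.8, 224.5]), array([0.456, 0.004, 0.01 ])), (0.29, array([224.2, 179.5]), array([0.467, 0.417, 0.01 ]))]
pan_centre [(0.58, array([407. , 220.2]), array([ 0.592, -0.269,  0.067]))]
[(0.71, array([245.7,  70.6]), array([ 0.59 , -0.266,  0.123]))] []
knob top 705 [ 0.5927 -0.2665  0.1282]
```

```bash
python3 - <<'E'
from h import *
f=arm.grab_frame("scene");P=cloud(f)
m=arm.masks_of(f,"ink_knife")[0]["mask"]&(f["range_z"]>0);q=P[m];print("knife z pct",np.percentile(q[:,2],[2,25,50,75,98]).round(4))
C=np.array([.4918,.0924]);u=np.array([-.233,.972]);v=np.array([-.972,-.233]);d=P[...,:2]-C
for n,b0 in(("200",.002),("100",-.044)):
    k=(abs(d@v-b0)<.016)&(abs(d@u-.002)<.02)&(P[...,2]>.06)&(P[...,2]<.1);print(n,k.sum(),P[k].mean(0).round(4),np.percentile(P[k][:,2],97).round(4))
print(arm.get_state()["t"]);arm.job_done()
E
```

```text
knife z pct [-0.0029  0.0088  0.0121  0.0171  0.0218]
200 47 [0.4817 0.0914 0.0693] 0.0806
100 32 [0.5275 0.1019 0.0676] 0.0773
45.05
the job is handed in; nothing more can be done
```

I handed the job in at about 45 s, and no verdict came back. By my last checks every end condition is met.

**What I did**
- **Lid:** The first try with the knife failed. The blade was too shallow and turned in the grip, so the lid stayed shut. I backed out, put the blade about 33 mm in, and levered the lid to about 0.075 rad with the blade alone. I then swung it back along the hinge arc with the knife.
- **Knife:** I laid it on the bench in front of the case.
- **Weight:** I lifted the 500 g weight by its knob and set it on the pan. The wrist read about 8.5 N at touchdown, against the 50 N limit.

**Last checks**
- **Lid:** about 1.77 rad, above the 1.6 needed. One rougher fit gave 1.63, because it mixed the lid's rail and hollow.
- **Weight:** the knob top is at (0.593, -0.267, 0.128), within about 1 mm of the measured pan centre and at the height for standing upright.
- **Knife:** its points lie between 0 and 22 mm above the bench, so it is flat.
- **Small weights:** their tops are at about 81 and 77 mm, consistent with still being in their pockets.
- **Robot:** it was clear of everything, with the tool at z = 0.246 m.

**Not checked:** I could not view the final picture, because the 12-picture limit was used up. The checks after the weight was set down are numbers only. I did not measure the jars, bottles, beaker or dish individually. The last pictures I viewed, before the weight was set down, showed none of those in view displaced.

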